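Gauge the stepped bar in the inclined bench caliper

TASK

Measure the stepped bar in the inclined length gauge: open the gauge's jaw, lay the bar flat on the sloping bed between the guides, step side up, with its thick end towards the sprung anvil, then slide the jaw down by its fin until it presses the bar against the anvil and the dial's needle clearly moves. Press only lightly (under 20 N), let go and leave the jaw closed on the bar so that the reading stays, and leave everything else on the desk where it is.

Things in the scene. Friction and masses are not known exactly. Their poses are not given: they have to be found in the camera images.
- step_bar: The bar to measure: bare aluminium, 120 mm long, 30 mm wide, about 0.2 kg, one step milled in its top: the thick half (60 mm long, towards -x) is 30 mm tall, the thin half (+x) 16 mm. Starts lying on the mat, step up. Origin: centre of its underside; x along it to the thin end, z up. Centre of mass 9 mm from the origin towards the thick end.
- thick_end (a point): Centre of the end face of the stepped bar's thick end: 60 mm along -x of the bar's origin, 15 mm above its underside.
- gauge: The length gauge, fixed to the desk: an inclined bench caliper on a dark steel base plate 310 x 130 x 16 mm. A bare steel bed slopes up at 30 degrees along it. Origin: centre of the base plate's underside; x horizontal, towards the high end of the slope.
- bed: The gauge's sloping steel bed, 54 mm wide. Origin: on its surface and centre line, under the face of the resting anvil; 95 mm from the gauge's origin towards the low end, 75 mm above the desk. x runs up the slope (30 degrees), y across, z square to the surface (z = 0). Below the anvil, x -28 to -60 mm: its housing with a round dial on top, 53 mm high, whose needle turns as the anvil is pushed in.
- bed_gap (a point): On the bed's surface, 59 mm up the slope from the anvil's face: the middle of the open stretch (x 30 to 88 mm of the bed), where the sides are free for fingers. Before and after it stand two pairs of guide cheeks, at bed x 8 to 30 mm and 88 to 108 mm: 8 mm thick, 14 mm high above the bed, 38 mm apart inside.
- anvil (a joint): Travel of the sprung anvil (fixed-side jaw), m: 0 at rest, grows to 0.012 as it is pushed down the slope into its housing; spring about 1 N per mm. It works the dial's needle.
- anvil_face (a point): Centre of the anvil's round face (28 mm diameter), 16.5 mm above the bed, looking up the slope.
- jaw (a joint): Position of the sliding jaw, m: 0 fully open (at the top of the slope), grows as the jaw slides down the slope towards the anvil, up to 0.108. The distance from the jaw's nose to the resting anvil's face is 0.175 minus this value. It runs stiffly (about 6 N) and stays where it is left.
- jaw_grip (a point): Grip point on the jaw's upright fin, on its centre line, 56 mm above the bed, 70 mm up the slope from the nose's tip. The fin is dark steel, 36 mm long along the slope, 22 mm thick across it, 30 to 78 mm above the bed. It stands on the jaw's carriage: 50 mm long, 74 mm wide, top 30 mm above the bed.
- jaw_nose (a point): Centre of the tip of the jaw's nose (24 mm wide, from 4 to 24 mm above the bed), facing down the slope to the anvil; the nose juts 45 mm from the carriage.
- mat: Black rubber mat fixed on the desk, 220 x 270 x 3 mm, with the three bars lying on it side by side. Origin: centre of its underside.
- plain_bar: Bystander: plain aluminium bar, 120 x 30 x 30 mm, no step. Origin: centre of its underside, x along it.
- notched_bar: Bystander: aluminium bar 120 x 30 x 30 mm with a notch 40 mm long and 14 mm deep across the middle of its top. Origin: centre of its underside, x along it.
- pencil_cup: Bystander: dark round pencil cup, 72 mm diameter, 95 mm high, pens up to 140 mm. Origin: centre of its underside.
- mouse: Bystander: black computer mouse, about 75 x 60 x 32 mm. Origin: centre of its round rear part's underside.
- bottle: Bystander: clear water bottle, 72 mm diameter, 220 mm high. Origin: centre of its underside.
- stapler: Bystander: desk stapler, 140 x 36 x 56 mm. Origin: centre of its underside.
- tape_measure: Bystander: tape measure, 70 x 35 x 66 mm. Origin: centre of its underside.
Not all that is in view belongs to the job. Leave any brown, turquoise or yellow look-alike of the step_bar alone.

How it is judged:
On the way:
1. the jaw presses on the stepped bar with more than 1.5 N while the anvil is pushed in by more than 2 mm, the bar lying on the bed (y of step_bar in the frame of bed between -0.006 and 0.006 m and z of step_bar in the frame of bed between -0.004 and 0.004 m and angle between the x axis of step_bar and the x axis of bed, either way round below 0.1 rad and angle between the z axis of step_bar and the z axis of bed, either way round below 0.1 rad and x of thick_end in the frame of bed below 0.002 m and contact force between jaw and step_bar above 1.5 N and value of joint anvil above 0.002 m), for 0.2 s.
At the end, for the whole second after the job is handed in: The stepped bar lies at rest flat on the sloping bed (within 6 mm of its centre line, 4 mm of its surface and 0.1 rad of its direction, step side up), thick end at the anvil; the jaw, let go, stays closed on its thin end (gap under 1.5 mm) and the anvil stays pushed in by more than 2 mm (y of step_bar in the frame of bed between -0.006 and 0.006 m and z of step_bar in the frame of bed between -0.004 and 0.004 m and angle between the x axis of step_bar and the x axis of bed, either way round below 0.1 rad and angle between the z axis of step_bar and the z axis of bed, either way round below 0.1 rad and x of thick_end in the frame of bed below 0.002 m and value of joint anvil above 0.002 m and linear speed of step_bar below 0.01 m/s and x of jaw_nose in the frame of step_bar below 0.0615 m); the robot touches nothing.
It fails at once if the jaw presses on the stepped bar with more than 20 N (contact force between jaw and step_bar above 20 N).
It fails at once if another bar, or the pencil cup, mouse, bottle, stapler or tape measure, is moved by more than 30 mm (distance of any of plain_bar, notched_bar, pencil_cup, mouse, bottle, stapler, tape_measure from where it was at the start of the episode above 0.03 m).
It also fails if it takes over 61 s, if anything falls off the work surface, if the arm or the gripper's body presses on something with over 40 N, if the wrist force passes 120 N, or if a joint passes its speed limit or range.

ROBOT

A 6-joint arm with a two-finger parallel gripper is mounted at the origin on the work surface. World frame = base frame: x ahead of the robot, y to its left, z up, the work surface at z = 0. Lengths are in m, angles in rad, forces in N, time in s.
With the tool pointing down it reaches from about 0.275 to 0.825 m from the base axis. Payload 5.2 kg.
Tool frame: the origin (TCP) lies midway between the tips of the shut fingers; the grasp point (between the pads) lies 19 mm behind it; z points along the fingers, y is the line along which they close (so a half turn about z gives the same grasp; the last joint's range is limited). The gripper opens to 93 mm and grips with 3 to 60 N. Pads are 15 mm wide; open, the fingers measure 128 mm over their backs; the gripper's body (75 mm by 188 mm) begins 65 mm behind the grasp point.
Start: joints at [0.935, 0.259, 1.535, -0, 1.348, -0.203], TCP at [0.231, 0.499, 0.219] pointing down, gripper open.
Joint ranges: [-3.14, 3.14], [-0.91, 2.08], [0.19, 2.58], [-1.22, 4.36], [0.22, 2.71], [-3.12, 3.12]. Speed limits (rad/s): [2.57, 2.57, 3.14, 3.14, 3.14, 3.14].

INTERFACE

Orientations are given as a rotation vector (axis times angle).
In Python, from rig import env gives the robot as it stands.
- The arm moves only by the tool jog_arm, never from a script. Its arguments are lists of equal length, an entry for each row: "dp": the shift along the tool's x, y, z normalised to -1 to 1, where 1 is 50 mm, a list of three; "spin": the turn about the tool's z normalised to -1 to 1, where 1 is 0.12 rad; "fingers": the closure, from 0 (fully open) to 1 (shut). A call has 1 to 12 rows; each row shifts and turns the commanded pose from where the row before left it, along the tool's axes as they then stand; what a row does not reach is not made up. A row lasts 1/10 s, in which the tool goes at most 50 mm and 8.59 degrees, less where a joint would pass 70% of its speed; a pose out of reach is approached as far as the arm can. A call with a number of a shift or a turn outside -1 to 1 is refused whole. A call with a gripper value outside its range is refused whole. The fingers move at their own pace and stop on an object; the grip force is fixed at half the most. Time passes only in rows, so rows that do not move let the fingers close. It gives the time, the measured TCP pose, the force, the opening and the grip force at its end, in the units of the state.
- env.observe(): the state, without advancing time (a new reading comes with each control period).
- env.grab_frame(name): name is "scene" or "top"; returns the picture (400x640x3 uint8, blue, green, red); there is no depth.
- env.camera_model(name): a dict with "fx", "fy", "cx", "cy" (pixels), "position" and "rotation" of the camera in the world. Camera axes: x right, y up, looking along -z (the intrinsics and any distortion apply to the point x, -y, -z); pixel columns grow to the right and rows downward; lengths in m; the calibration is good to about 2 mm. A picture is of the moment at which its call begins. camera_model takes no time and is no camera call.
- env.close_job(): hands the job in; it is judged then, once.
The state is a dict: "time": time; "qpos": joint angles; "qd": joint speeds; "effort": joint torques, N m; "tcp_pos": TCP position; "orientation": TCP orientation; "ft_force": force on the tool from outside, world axes, zero at the start; "moment": the same for the moment, N m; "gripper_width": finger opening in m; "grasp_force": force on a finger pad.
Only numpy, scipy, OpenCV 4.12 (cv2) and the standard library are available. Lean on these libraries where they do the work, as an engineer would, in place of code of your own. Each camera call takes 0.05 s, during which the arm holds its last target. There are 200 camera calls.

## Working session

There is one attempt and no reset: what is moved stays moved. The work goes in short steps, Python scripts to look and compute and a tool call to move; the robot and the scene stay as the last step left them, time stands still between calls to the robot, and variables do not carry over. Pictures are saved under pics/ and viewed, at most 10 in all, crops included, and the job is handed in when it is done.

Besides the shell and the picture viewer there is one more tool, called after ">>>" as name(argument=value, ...) on one line, values as JSON. jog_arm: Moves the arm, as the interface text tells. Scaled input: -1 to 1 covers 50 mm each way for a shift and 0.12 rad each way for a turn. Its arguments: {"type":"object","properties":{"dp":{"type":"array","items":{"type":"array","items":{"type":"number"}}},"spin":{"type":"array","items":{"type":"number"}},"fingers":{"type":"array","items":{"type":"number"}}},"required":["dp","spin","fingers"]}

```bash
mkdir -p pics; ls
python3 - <<'E'
from rig import env
import cv2
for n in("scene","top"):
    cv2.imwrite(f"pics/{n}0.png",env.grab_frame(n)); print(n,env.camera_model(n))
print(env.observe())
E
```

```text
pics
scene {'fx': 379.4387886456771, 'fy': 379.4387886456771, 'cx': 322.07407439794207, 'cy': 206.3876525298358, 'position': array([1.38431507, 0.24677233, 0.71431499]), 'rotation': array([0.71061738, 0.88388636, 1.62510987])}
top {'fx': 447.00377314828864, 'fy': 447.00377314828864, 'cx': 323.70125919710273, 'cy': 197.67435256510475, 'position': array([0.36779571, 0.07791453, 1.19911554]), 'rotation': array([ 0.14188826, -0.15372381, -1.56559052])}
{'time': 0.1, 'qpos': array([ 9.35190857e-01,  2.59213066e-01,  1.53595146e+00,  1.69639795e-06,
        1.34801447e+00, -2.02790752e-01]), 'qd': array([ 0.00170274, -0.00147857, -0.00334805, -0.00114795, -0.00113062,
       -0.00019398]), 'effort': array([ 2.52299040e-03, -4.38208473e+01, -2.84643245e+01,  7.22906110e-02,
        3.62694205e-02, -7.47433296e-05]), 'tcp_pos': array([0.2303634 , 0.49889579, 0.21794046]), 'orientation': array([-6.74431035e-01, -3.06768251e+00,  2.27453452e-03]), 'ft_force': array([-0.00202514, -0.83163479,  0.67865991]), 'moment': array([ 0.00394538, -0.04096518,  0.01153174]), 'grasp_force': 0.0, 'gripper_width': 0.09308597752336151}
```

View pics/scene0.png

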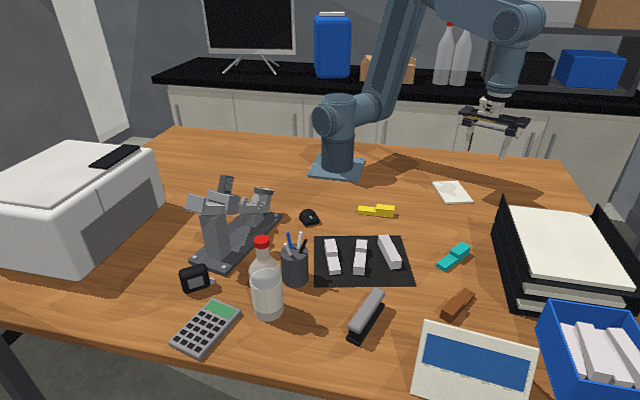

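View pics/top0.png

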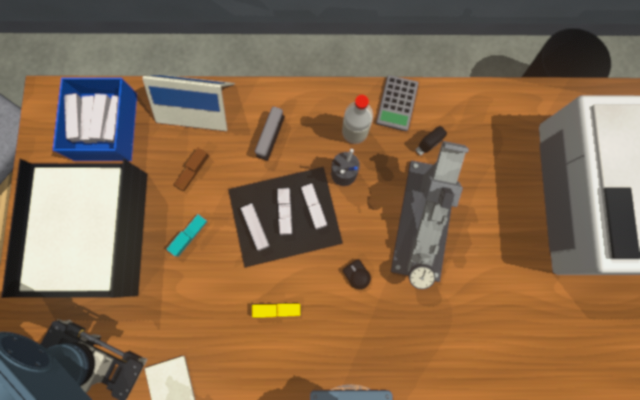

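```bash
cat > h.py <<'E'
import numpy as np,cv2
from scipy.spatial.transform import Rotation as R
from rig import env
C={n:env.camera_model(n) for n in("scene","top")}
def ray(n,u,v):
    c=C[n]; d=R.from_rotvec(c["rotation"]).apply([(u-c["cx"])/c["fx"],-(v-c["cy"])/c["fy"],-1]); return c["position"],d
def onz(n,u,v,z):
    p,d=ray(n,u,v); return p+d*(z-p[2])/d[2]
def px(n,P):
    c=C[n]; q=R.from_rotvec(c["rotation"]).inv().apply(np.asarray(P)-c["position"])
    return np.stack([c["cx"]-c["fx"]*q[...,0]/q[...,2],c["cy"]+c["fy"]*q[...,1]/q[...,2]],-1)
def tri(a,b):
    (p,d),(q,e)=ray("scene",*a),ray("top",*b)
    s=np.linalg.lstsq(np.stack([d,-e],1),q-p,rcond=None)[0]
    x,y=p+s[0]*d,q+s[1]*e; return (x+y)/2,np.linalg.norm(x-y)
E
python3 - <<'E'
from h import *
s=cv2.imread("pics/scene0.png");t=cv2.imread("pics/top0.png")
z=lambda i,x,y,w,h:cv2.resize(i[y:y+h,x:x+w],(400,300),interpolation=cv2.INTER_CUBIC)
cv2.imwrite("pics/z0.png",np.vstack([np.hstack([z(s,310,220,112,84),z(t,225,160,120,112)]),np.hstack([z(s,180,165,120,110),z(t,380,130,100,160)])]))
m=cv2.inRange(cv2.cvtColor(t,cv2.COLOR_BGR2HSV),(0,0,120),(180,70,255))
for c in cv2.findContours(m[160:270,225:345],cv2.RETR_EXTERNAL,cv2.CHAIN_APPROX_NONE,offset=(225,160))[0]:
    if cv2.contourArea(c)>150: print(cv2.minAreaRect(c),cv2.contourArea(c))
E
```

```text
((254.4655303955078, 226.4137725830078), (46.42383575439453, 12.812978744506836), 68.19859313964844) 547.0
((284.15838623046875, 210.8258056640625), (46.09063720703125, 13.175546646118164), 87.27368927001953) 531.0
((313.70611572265625, 205.71719360351562), (44.993324279785156, 12.88998031616211), 70.46334838867188) 515.0
```

View pics/z0.png

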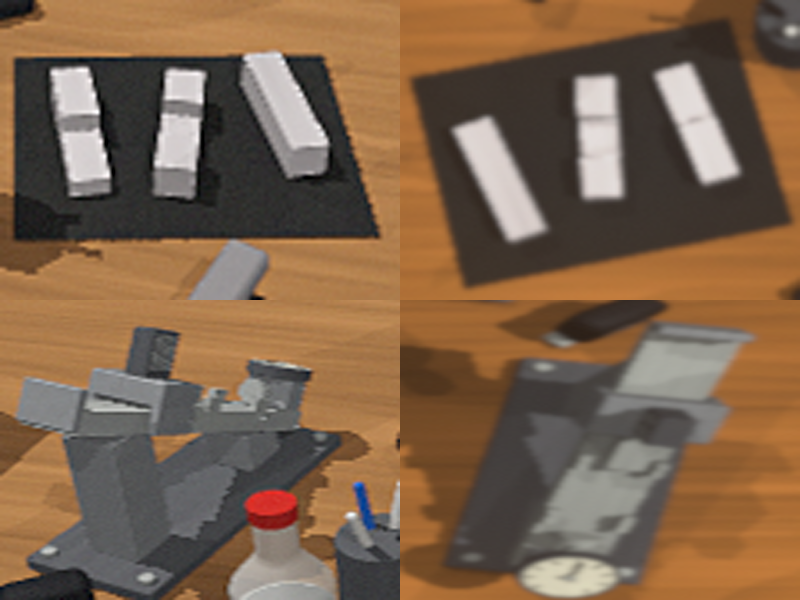

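Run:
```python
from h import *
print("HL",tri((224.4,266.9),(415.7,165.7)),"LL",tri((276,216.3),(397.5,268.7)))
for n,u,v,k in(("scene",192.6,262.2,"H-"),("scene",224.4,266.9,"H+"),("scene",276,216.3,"L+"),("top",415.7,165.7,"H+"),("top",397.5,268.7,"L+"),("top",437,276.7,"L-")):print(k,n,onz(n,u,v,.018))
# step bar ends
r=((313.706,205.717),(44.99,12.89),70.46)
b=cv2.boxPoints(r);print(b)
for p in b: print(p,onz("top",*p,.033),onz("top",*p,.019))
t=cv2.imread("pics/top0.png");s=cv2.imread("pics/scene0.png")
cv2.imwrite("pics/z1.png",np.hstack([cv2.resize(s[165:275,180:290],(400,400),interpolation=cv2.INTER_CUBIC),cv2.resize(t[135:225,395:475],(355,400),interpolation=cv2.INTER_CUBIC)]))
```

```text
HL (array([ 0.68232921, -0.18238328,  0.0157556 ]), np.float64(0.0010903552860833385)) LL (array([ 0.40459633, -0.12698475,  0.00596101]), np.float64(0.002106783297573586))
H- scene [ 0.68627034 -0.27397571  0.018     ]
H+ scene [ 0.68458206 -0.1804131   0.018     ]
L+ scene [ 0.42125372 -0.12171499  0.018     ]
H+ top [ 0.68192732 -0.18242229  0.018     ]
L+ top [ 0.40396711 -0.12389093  0.018     ]
L- top [ 0.38332406 -0.22635257  0.018     ]
[[300.1084  186.67314]
 [312.25604 182.3619 ]
 [327.3036  224.76085]
 [315.15594 229.0721 ]]
[300.1084  186.67314] [0.6197633  0.13194638 0.033     ] [0.62278834 0.13259507 0.019     ]
[312.25604 182.3619 ] [0.63158228 0.09960187 0.033     ] [0.63474921 0.09986224 0.019     ]
[327.3036  224.76085] [0.51755916 0.05961838 0.033     ] [0.51935717 0.05939872 0.019     ]
[315.15594 229.0721 ] [0.50617796 0.09147512 0.033     ] [0.50783933 0.09163792 0.019     ]
```

View pics/z1.png

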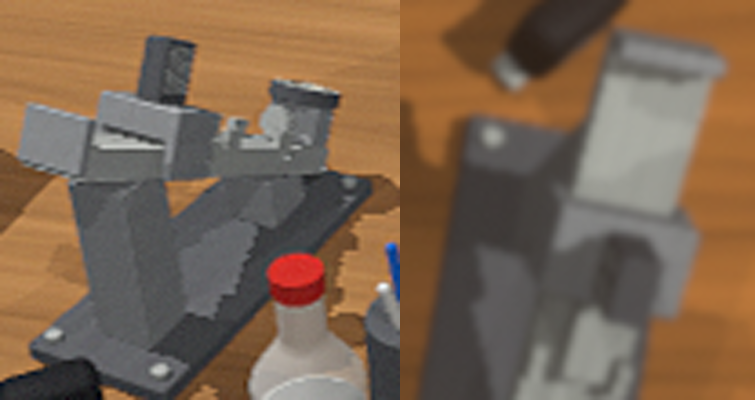

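```bash
cat >> h.py <<'E'
def spot(n,img,u,v,r=5,thr=25):
    g=cv2.cvtColor(img,cv2.COLOR_BGR2GRAY).astype(float); u,v=round(u),round(v)
    w=g[v-r:v+r+1,u-r:u+r+1]; w=np.clip(w-np.median(w)-thr,0,None); y,x=np.mgrid[v-r:v+r+1,u-r:u+r+1]
    return (w*x).sum()/w.sum(),(w*y).sum()/w.sum()
E
python3 - <<'E'
from h import *
t=cv2.imread("pics/top0.png");s=cv2.imread("pics/scene0.png")
P={}
for n,u,v,k in(("scene",194,257,"H-"),("scene",224,267,"H+"),("scene",276,215.5,"L+"),("top",415.7,165.7,"H+"),("top",397.5,268.7,"L+"),("top",437,277,"L-")):
    q=spot(n,s if n=="scene" else t,u,v,4); P[n,k]=onz(n,*q,.018); print(n,k,np.round(q,1),P[n,k].round(4))
# dial face: bright blob in top
m=cv2.inRange(cv2.cvtColor(t,cv2.COLOR_BGR2HSV),(0,0,170),(180,80,255))[260:292,405:440]
c=max(cv2.findContours(m,0,1,offset=(405,260))[0],key=cv2.contourArea);print("dial",cv2.fitEllipse(c))
E
```

```text
scene H- [193.9 256.2] [ 0.6623 -0.2831  0.018 ]
scene H+ [223.4 266.2] [ 0.6824 -0.1844  0.018 ]
scene L+ [276.6 213.4] [ 0.4044 -0.1252  0.018 ]
top H+ [415.5 165.2] [ 0.6834 -0.1819  0.018 ]
top L+ [397.5 266.8] [ 0.4088 -0.1242  0.018 ]
top L- [434.3 276. ] [ 0.3852 -0.2195  0.018 ]
dial ((421.8063659667969, 277.53466796875), (19.278810501098633, 21.834009170532227), 87.4951400756836)
```

```bash
cat >> h.py <<'E'
a=np.radians(-11.8); X=np.array([np.cos(a),np.sin(a),0]);Y=np.array([-np.sin(a),np.cos(a),0]);Z=np.array([0,0,1.])
G=np.array([.5343,-.204,0]); B0=G-.095*X+.075*Z
c,s_=np.cos(np.pi/6),.5
RB=np.stack([c*X+s_*Z,Y,-s_*X+c*Z],1)
def bed(p): return RB.T@(np.asarray(p)-B0)
def world(b): return B0+RB@np.asarray(b)
def onbed(n,u,v,z):
    p,d=ray(n,u,v); q,e=bed(p),RB.T@d; return q+e*(z-q[2])/e[2]
E
python3 - <<'E'
from h import *
T=lambda x,y:(395+(x-400)/4.4375,135+y/4.4444); S=lambda x,y:(180+x/3.636,165+y/3.636)
for n,p in(("top",T(575,190)),("top",T(695,215)),("top",T(553,285)),("scene",S(100,92)),("scene",S(168,118)),("scene",S(220,105))):print(n,onbed(n,*p,.03).round(4))
for p,q in((S(100,92),T(695,215)),(S(168,118),T(575,190))):
  x,e=tri(p,q);print(bed(x).round(4),e)
print("fin top",[onbed("scene",*S(*p),.078).round(4) for p in((149,38),(180,46),(196,42))])
print("fin top",[onbed("top",*T(*p),.078).round(4) for p in((612,235),(660,245),(608,310),(655,318))])
print("dial",onbed("top",421.8,277.5,.053).round(4))
E
```

```text
top [0.2017 0.0341 0.03  ]
top [ 0.2014 -0.0288  0.03  ]
top [0.1491 0.0318 0.03  ]
scene [ 0.2318 -0.0047  0.03  ]
scene [0.2718 0.083  0.03  ]
scene [0.1247 0.0259 0.03  ]
[ 0.2    -0.0295  0.0258] 0.0009344660386660039
[0.199  0.0323 0.0199] 0.0007137041344294979
fin top [array([0.2631, 0.0502, 0.078 ]), array([0.2673, 0.0785, 0.078 ]), array([0.1933, 0.04  , 0.078 ])]
fin top [array([0.195 , 0.0205, 0.078 ]), array([ 0.1949, -0.0036,  0.078 ]), array([0.1566, 0.012 , 0.078 ]), array([ 0.1574, -0.0116,  0.078 ])]
dial [-0.0421  0.0035  0.053 ]
```

```bash
cat >> h.py <<'E'
B0=B0+.002*Y
def plan(tcp=None,ydir=None,o=None):
    """units of spin so tool y || ydir, then shift in tool axes after the spin"""
    o=o or env.observe(); M=R.from_rotvec(o["orientation"]).as_matrix(); sp=0
    if ydir is not None:
        v=M.T@ydir; sp=np.arctan2(-v[0],v[1]); sp=(sp+np.pi/2)%np.pi-np.pi/2
    M2=M@R.from_rotvec([0,0,sp]).as_matrix()
    print("t",round(o["time"],2),"tcp",o["tcp_pos"].round(4),"bed",bed(o["tcp_pos"]).round(4),"F",o["ft_force"].round(1),"w",round(o["gripper_width"],4),"tilt",M[:,2].round(3))
    if tcp is not None: print(" spin",round(sp/.12,2),"dp units",((M2.T@(np.asarray(tcp)-o["tcp_pos"]))/.05).round(2),"to",np.round(tcp,4))
E
python3 - <<'E'
from h import *
g=world([.1755,0,.056])-.019*Z
plan(g+.12*Z,Y); plan(g,Y)
M=R.from_rotvec(env.observe()["orientation"]).as_matrix();print(M.round(3))
r=R.from_euler("z",0)
print("bed x dir in tool after align (tool x=-X?, z=-Z):",RB[:,0])
E
```

```text
t 0.1 tcp [0.2304 0.4989 0.2179] bed [-0.2284  0.6239  0.2969] F [-0.  -0.8  0.7] w 0.0931 tilt [-0.001 -0.001 -1.   ]
 spin -1.89 dp units [ -9.4  -12.48  -1.87] to [ 0.5631 -0.208   0.3122]
t 0.1 tcp [0.2304 0.4989 0.2179] bed [-0.2284  0.6239  0.2969] F [-0.  -0.8  0.7] w 0.0931 tilt [-0.001 -0.001 -1.   ]
 spin -1.89 dp units [ -9.41 -12.48   0.53] to [ 0.5631 -0.208   0.1922]
[[-0.908  0.419 -0.001]
 [ 0.419  0.908 -0.001]
 [ 0.    -0.002 -1.   ]]
bed x dir in tool after align (tool x=-X?, z=-Z): [ 0.84772403 -0.17709878  0.5       ]
```

>>> jog_arm(dp=[[0,0,-0.5],[0,0,-0.5],[0,0,-0.5],[-0.4,-0.5,-0.1],[-0.4,-0.5,-0.1],[-0.4,-0.5,-0.1],[-0.4,-0.5,0],[-0.4,-0.5,0],[-0.4,-0.5,0],[-0.4,-0.5,0],[-0.4,-0.5,0],[-0.4,-0.5,0]], spin=[-0.63,-0.63,-0.63,0,0,0,0,0,0,0,0,0], fingers=[0,0,0,0,0,0,0,0,0,0,0,0])

```text
time: 1.3
tcp_pos: [0.361, 0.241, 0.3084]
orientation: [-0.323, -3.124, 0.0]
ft_force: [-0.4, -0.5, -0.3]
gripper_width: 0.093
grasp_force: 0.0
```

>>> jog_arm(dp=[[-0.4,-0.5,0],[-0.4,-0.5,0],[-0.4,-0.5,0],[-0.4,-0.5,0],[-0.4,-0.5,0],[-0.4,-0.5,0],[-0.4,-0.5,0],[-0.4,-0.5,0],[-0.4,-0.5,0],[-0.4,-0.5,0],[-0.4,-0.5,0],[-0.4,-0.5,0]], spin=[0,0,0,0,0,0,0,0,0,0,0,0], fingers=[0,0,0,0,0,0,0,0,0,0,0,0])

```text
time: 2.5
tcp_pos: [0.5346, -0.1017, 0.3082]
orientation: [-0.323, -3.124, -0.001]
ft_force: [1.0, -0.5, -0.6]
gripper_width: 0.093
grasp_force: 0.0
```

Run:
```python
from h import *
g=world([.1755,0,.056])-.019*Z
plan(g+.06*Z,Y)
```

```text
t 2.5 tcp [ 0.5346 -0.1017  0.3082] bed [0.181  0.0982 0.1647] F [ 1.  -0.5 -0.6] w 0.093 tilt [-0.001  0.    -1.   ]
 spin -0.0 dp units [-0.99 -1.96  1.12] to [ 0.5631 -0.208   0.2522]
```

>>> jog_arm(dp=[[-0.33,-0.49,0],[-0.33,-0.49,0],[-0.33,-0.49,0.3],[0,-0.49,0.4],[0,0,0.42],[0,0,0],[0,0,0]], spin=[0,0,0,0,0,0,0], fingers=[0,0,0,0,0,0,0])

```text
time: 3.2
tcp_pos: [0.5626, -0.2063, 0.2525]
orientation: [-0.323, -3.124, -0.001]
ft_force: [0.6, 0.6, 0.0]
gripper_width: 0.093
grasp_force: 0.0
```

Run:
```python
from h import *
g=world([.1755,0,.056])-.019*Z
plan(g,Y)
cv2.imwrite("pics/a.png",np.hstack([cv2.resize(env.grab_frame("scene")[130:270,170:310],(400,400)),cv2.resize(env.grab_frame("top")[110:290,360:500],(311,400))]))
```

```text
t 3.2 tcp [ 0.5626 -0.2063  0.2525] bed [0.1954 0.0016 0.0921] F [0.6 0.6 0. ] w 0.093 tilt [-0.001  0.001 -1.   ]
 spin -0.0 dp units [-0.02 -0.03  1.2 ] to [ 0.5631 -0.208   0.1922]
```

View pics/a.png

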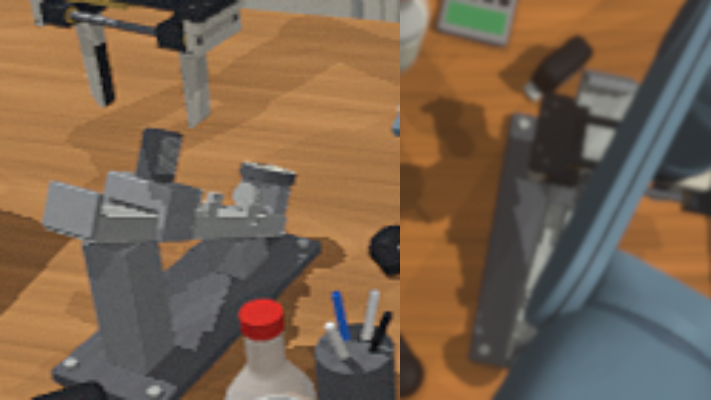

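>>> jog_arm(dp=[[0,-0.03,0.3],[0,0,0.3],[0,0,0.3],[0,0,0.3],[0,0,0],[0,0,0],[0,0,0],[0,0,0],[0,0,0],[0,0,0]], spin=[0,0,0,0,0,0,0,0,0,0], fingers=[0,0,0,0,0,1,1,1,1,1])

```text
time: 4.3
tcp_pos: [0.5626, -0.2081, 0.1931]
orientation: [0.323, 3.124, -0.0]
ft_force: [0.7, 0.2, 0.8]
gripper_width: 0.0575
grasp_force: 0.0
```

Run:
```python
from h import *
plan(env.observe()["tcp_pos"]+.068*RB[:,0],Y)
```

```text
t 4.3 tcp [ 0.5626 -0.2081  0.1931] bed [ 0.1661 -0.0002  0.0405] F [0.7 0.2 0.8] w 0.0575 tilt [ 0.001 -0.    -1.   ]
 spin -0.0 dp units [-1.18 -0.   -0.68] to [ 0.6203 -0.2202  0.2271]
```

>>> jog_arm(dp=[[0,0,0],[0,0,0],[0,0,0],[0,0,0],[0,0,0],[0,0,0],[0,0,0]], spin=[0,0,0,0,0,0,0], fingers=[1,1,1,1,1,1,1])

```text
time: 5.0
tcp_pos: [0.5624, -0.2082, 0.1926]
orientation: [-0.323, -3.125, 0.0]
ft_force: [-0.4, -0.5, -0.6]
gripper_width: 0.0216
grasp_force: 30.0
```

>>> jog_arm(dp=[[-0.12,0,-0.069],[-0.12,0,-0.069],[-0.12,0,-0.069],[-0.12,0,-0.069],[-0.12,0,-0.069],[-0.12,0,-0.069],[-0.12,0,-0.069],[-0.12,0,-0.069],[0,0,0]], spin=[0,0,0,0,0,0,0,0,0], fingers=[1,1,1,1,1,1,1,1,1])

```text
time: 5.9
tcp_pos: [0.6081, -0.2178, 0.2196]
orientation: [-0.323, -3.12, -0.001]
ft_force: [-5.3, -0.4, 0.3]
gripper_width: 0.0219
grasp_force: 30.0
```

Run:
```python
from h import *
plan()
```

```text
t 5.9 tcp [ 0.6081 -0.2178  0.2196] bed [ 0.2196 -0.0004  0.0402] F [-5.3 -0.4  0.3] w 0.0219 tilt [-0.004  0.001 -1.   ]
```

>>> jog_arm(dp=[[-0.06,0,-0.035],[-0.06,0,-0.035],[-0.06,0,-0.035],[-0.04,0,-0.023],[0,0,0]], spin=[0,0,0,0,0], fingers=[1,1,1,1,1])

```text
time: 6.4
tcp_pos: [0.6182, -0.2198, 0.2255]
orientation: [-0.323, -3.119, -0.001]
ft_force: [-6.5, 0.7, -1.2]
gripper_width: 0.0219
grasp_force: 30.0
```

>>> jog_arm(dp=[[0,0,0],[0,0,0],[0,0,0],[0,0,0],[0,0,0],[0,0,0],[0,0,-0.4],[0,0,-0.5],[0,0,-0.5],[0,0,-0.5],[0,0,0]], spin=[0,0,0,0,0,0,0,0,0,0,0], fingers=[0.5,0.5,0.5,0.5,0.5,0.5,0.5,0.5,0.5,0.5,0.5])

```text
time: 7.5
tcp_pos: [0.6216, -0.2208, 0.3261]
orientation: [0.322, 3.118, -0.005]
ft_force: [0.8, -0.8, 1.3]
gripper_width: 0.0466
grasp_force: 0.0
```

Run:
```python
from h import *
# bar: thick end (robot side) top edge z=.033, thin end top edge z=.019
te=(np.array([.51756,.05962])+[.50618,.09148])/2; ne=(np.array([.62279,.13260])+[.63475,.09986])/2
d=ne-te; L=np.hypot(*d); d/=L; print("te",te,"ne",ne,"L",L,"ang",np.degrees(np.arctan2(d[1],d[0])))
c=(te+ne)/2; n=np.array([-d[1],d[0],0]); print("c",c)
plan([*c,.25],n)
```

```text
te [0.51187 0.07555] ne [0.62877 0.11623] L 0.12377589587637813 ang 19.18737198462042
c [0.57032 0.09589]
t 7.5 tcp [ 0.6216 -0.2208  0.3261] bed [ 0.2848 -0.0006  0.1255] F [ 0.8 -0.8  1.3] w 0.0466 tilt [ 0.007 -0.004 -1.   ]
 spin -4.51 dp units [-1.11  6.33  1.49] to [0.5703 0.0959 0.25  ]
```

>>> jog_arm(dp=[[-0.1,0.5,0],[-0.1,0.5,0],[-0.1,0.5,0],[-0.1,0.5,0],[-0.1,0.5,0],[-0.1,0.5,0],[0,0.5,0],[0,0.5,0],[0,0.5,0],[0,0.5,0],[0,0.5,0],[0,0.5,0]], spin=[0,0,0,0,0,0,0,0,0,0,0,0], fingers=[0.5,0.5,0.5,0.5,0.5,0.5,0.5,0.5,0.5,0.5,0.5,0.5])

```text
time: 8.7
tcp_pos: [0.7109, 0.0685, 0.3202]
orientation: [-0.323, -3.123, 0.0]
ft_force: [-0.3, -0.3, 0.1]
gripper_width: 0.0466
grasp_force: 0.0
```

>>> jog_arm(dp=[[0,0,0.2],[0,0,0.2],[0,0,0.2],[0,0,0.2],[0,0,0.2],[0,0,0],[0,0,0]], spin=[-0.9,-0.9,-0.9,-0.9,-0.9,0,0], fingers=[0.5,0.5,0.5,0.5,0.5,0.5,0.5])

```text
time: 9.4
tcp_pos: [0.7107, 0.0675, 0.2708]
orientation: [0.518, -3.097, -0.001]
ft_force: [-0.1, -0.8, 0.6]
gripper_width: 0.0464
grasp_force: 0.0
```

Run:
```python
from h import *
d=np.array([.9444,.3287,0]); n=np.array([-d[1],d[0],0]); c=np.array([.5703,.0959,0])
plan(c-.010*d+.1*Z,n)
```

```text
t 9.4 tcp [0.7107 0.0675 0.2708] bed [0.2816 0.2998 0.0635] F [-0.1 -0.8  0.6] w 0.0464 tilt [-0.001  0.    -1.   ]
 spin -0.03 dp units [2.66 1.46 3.42] to [0.5609 0.0926 0.1   ]
```

>>> jog_arm(dp=[[0.44,0.24,0],[0.44,0.24,0],[0.44,0.24,0],[0.44,0.24,0],[0.44,0.25,0.4],[0.46,0.25,0.5],[0,0,0.5],[0,0,0.5],[0,0,0.5],[0,0,0.5],[0,0,0.5],[0,0,0]], spin=[-0.03,0,0,0,0,0,0,0,0,0,0,0], fingers=[0.5,0.5,0.5,0.5,0.5,0.5,0.5,0.5,0.5,0.5,0.5,0.5])

```text
time: 10.6
tcp_pos: [0.5592, 0.0924, 0.099]
orientation: [0.523, -3.092, -0.002]
ft_force: [-0.3, 0.4, 0.8]
gripper_width: 0.0467
grasp_force: 0.0
```

Run:
```python
from h import *
d=np.array([.9444,.3287,0]); n=np.array([-d[1],d[0],0]); c=np.array([.5703,.0959,0])
plan(c-.010*d+.009*Z,n)
i=env.grab_frame("scene")
cv2.imwrite("pics/b.png",cv2.resize(i[180:300,290:430],(700,600),interpolation=cv2.INTER_CUBIC))
print(px("scene",c+.033*Z-.01*d))
```

```text
t 10.6 tcp [0.5592 0.0924 0.099 ] bed [ 0.0629  0.2932 -0.0086] F [-0.3  0.4  0.8] w 0.0467 tilt [-0.006  0.    -1.   ]
 spin 0.0 dp units [-0.04 -0.01  1.8 ] to [0.5609 0.0926 0.009 ]
[332.17639335 248.58029287]
```

View pics/b.png

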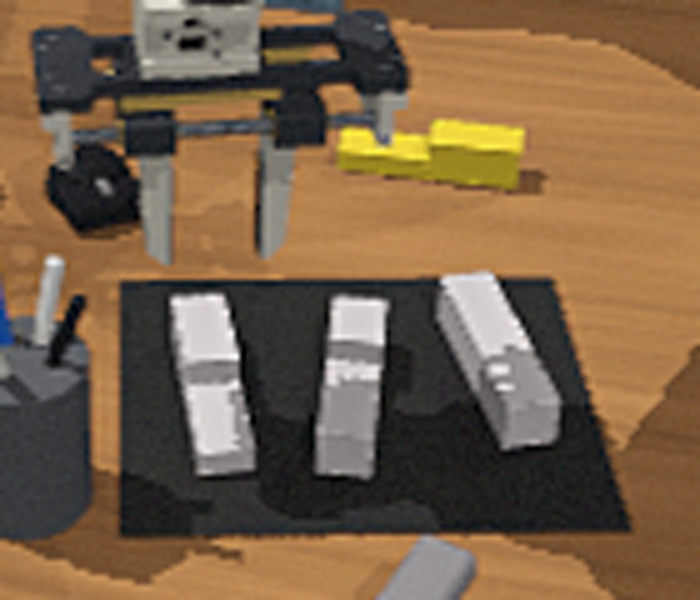

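>>> jog_arm(dp=[[-0.03,0,0.4],[0,0,0.4],[0,0,0.4],[0,0,0.3],[0,0,0.2],[0,0,0.1],[0,0,0],[0,0,0],[0,0,0],[0,0,0],[0,0,0],[0,0,0]], spin=[0,0,0,0,0,0,0,0,0,0,0,0], fingers=[0.5,0.5,0.5,0.5,0.5,0.5,0.5,1,1,1,1,1])

```text
time: 11.85
tcp_pos: [0.5634, 0.0928, 0.0124]
orientation: [-0.528, 3.096, -0.001]
ft_force: [0.4, -0.6, 6.5]
gripper_width: 0.0301
grasp_force: 30.0
```

>>> jog_arm(dp=[[0,0,-0.1],[0,0,-0.3],[0,0,-0.5],[0,0,-0.5],[0,0,-0.5],[0,0,-0.5],[0,0,-0.5],[0,0,-0.5],[0,0,-0.5],[0,0,-0.5],[0,0,-0.4],[0,0,0]], spin=[0,0,0,0,0,0,0,0,0,0,0,0], fingers=[1,1,1,1,1,1,1,1,1,1,1,1])

```text
time: 13.05
tcp_pos: [0.5639, 0.0929, 0.2542]
orientation: [-0.527, 3.092, -0.001]
ft_force: [0.3, 0.0, -3.4]
gripper_width: 0.0294
grasp_force: 30.0
```

Run:
```python
from h import *
i=env.grab_frame("scene")
cv2.imwrite("pics/c.png",cv2.resize(i[100:260,250:440],(700,589),interpolation=cv2.INTER_CUBIC))
plan()
# goal: grasp bed x = 60+4-10 -> 54, TCP = grasp - 19 Z
plan(world([.054,0,.025])-.019*Z+.09*Z,Y)
```

```text
t 13.1 tcp [0.563  0.0929 0.2522] bed [0.1426 0.2945 0.1223] F [ 0.2 -0.1 -3.4] w 0.0301 tilt [ 0.002  0.    -1.   ]
t 13.1 tcp [0.563  0.0929 0.2522] bed [0.1426 0.2945 0.1223] F [ 0.2 -0.1 -3.4] w 0.0301 tilt [ 0.002  0.    -1.   ]
 spin 4.53 dp units [ 0.56 -5.89  1.15] to [ 0.4753 -0.1896  0.1947]
```

View pics/c.png

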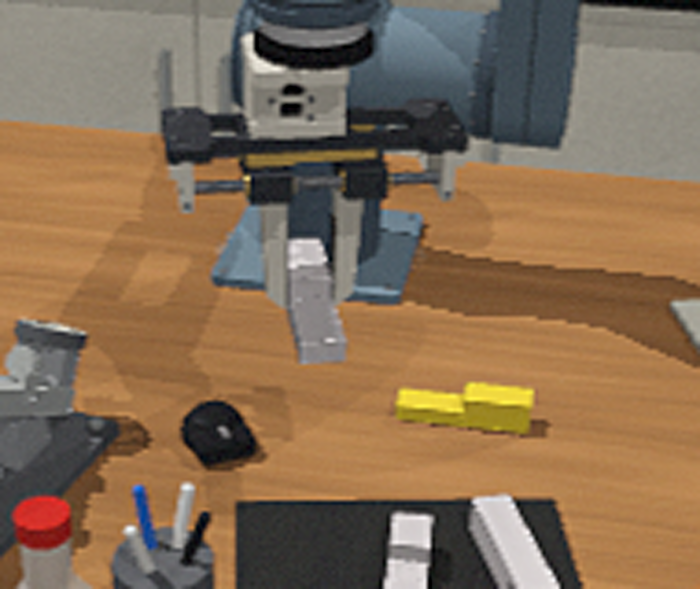

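Run:
```python
from h import *
o=env.observe();d=np.array([.9444,.3287,0])
b=o["tcp_pos"]-[0,0,.0094]
for off in(.010,.013):
  for x,z in((-.06,.03),(0,.03),(0,.016),(.06,.016),(.06,0)):
    p=px("scene",b+(off+x)*d+z*Z); print(off,x,z,((p-[250,100])*3.684).round(0))
```

```text
0.01 -0.06 0.03 [299. 238.]
0.01 0 0.03 [311. 278.]
0.01 0 0.016 [310. 297.]
0.01 0.06 0.016 [323. 342.]
0.01 0.06 0 [323. 364.]
0.013 -0.06 0.03 [299. 240.]
0.013 0 0.03 [311. 281.]
0.013 0 0.016 [311. 299.]
0.013 0.06 0.016 [324. 345.]
0.013 0.06 0 [324. 366.]
```

>>> jog_arm(dp=[[0,0,0],[0,0,0],[0,0,0],[0,0,0],[0,0,0],[0.05,-0.48,0],[0.05,-0.5,0],[0.05,-0.5,0],[0.05,-0.5,0],[0.05,-0.5,0],[0.05,-0.5,0],[0.05,-0.5,0]], spin=[0.9,0.9,0.9,0.9,0.93,0,0,0,0,0,0,0], fingers=[1,1,1,1,1,1,1,1,1,1,1,1])

```text
time: 14.3
tcp_pos: [0.5085, -0.0744, 0.2493]
orientation: [-0.323, -3.121, -0.002]
ft_force: [0.4, 0.4, -2.6]
gripper_width: 0.0302
grasp_force: 30.0
```

>>> jog_arm(dp=[[0.05,-0.5,0],[0.05,-0.5,0],[0.05,-0.5,0],[0.05,-0.5,0],[0,-0.4,0],[0,0,0],[0,0,0]], spin=[0,0,0,0,0,0,0], fingers=[1,1,1,1,1,1,1])

```text
time: 15.0
tcp_pos: [0.4748, -0.1888, 0.25]
orientation: [-0.325, -3.122, -0.003]
ft_force: [-1.1, 0.2, -3.6]
gripper_width: 0.0296
grasp_force: 30.0
```

Run:
```python
from h import *
plan(world([.054,0,.028])-.019*Z+.04*Z,Y)
```

```text
t 15.0 tcp [ 0.4748 -0.1888  0.25  ] bed [0.1167 0.0007 0.1347] F [-1.1  0.2 -3.6] w 0.0296 tilt [-0.002  0.002 -1.   ]
 spin -0.01 dp units [ 0.01 -0.02  2.05] to [ 0.4738 -0.1893  0.1472]
```

>>> jog_arm(dp=[[0.01,-0.01,0.4],[0,0,0.4],[0,0,0.4],[0,0,0.4],[0,0,0.3],[0,0,0.1],[0,0,0]], spin=[0,0,0,0,0,0,0], fingers=[1,1,1,1,1,1,1])

```text
time: 15.7
tcp_pos: [0.4746, -0.1884, 0.1507]
orientation: [-0.321, -3.123, -0.002]
ft_force: [-0.1, 0.2, -2.2]
gripper_width: 0.0297
grasp_force: 30.0
```

>>> jog_arm(dp=[[0,0,0.06],[0,0,0.06],[0,0,0.06],[0,0,0.06],[0,0,0]], spin=[0,0,0,0,0], fingers=[1,1,1,1,1])

```text
time: 16.2
tcp_pos: [0.4749, -0.1898, 0.1399]
orientation: [-0.323, -3.125, 0.0]
ft_force: [-3.1, 1.1, 2.4]
gripper_width: 0.0297
grasp_force: 30.0
```

Run:
```python
from h import *
plan(world([.054,0,.028])-.019*Z,Y)
i=env.grab_frame("scene")
cv2.imwrite("pics/d.png",cv2.resize(i[120:260,190:330],(600,600),interpolation=cv2.INTER_CUBIC))
```

```text
t 16.2 tcp [ 0.4749 -0.1898  0.1399] bed [ 0.0618 -0.0002  0.0392] F [-3.1  1.1  2.4] w 0.0297 tilt [-0. -0. -1.]
 spin -0.0 dp units [0.02 0.   0.65] to [ 0.4738 -0.1893  0.1072]
```

View pics/d.png

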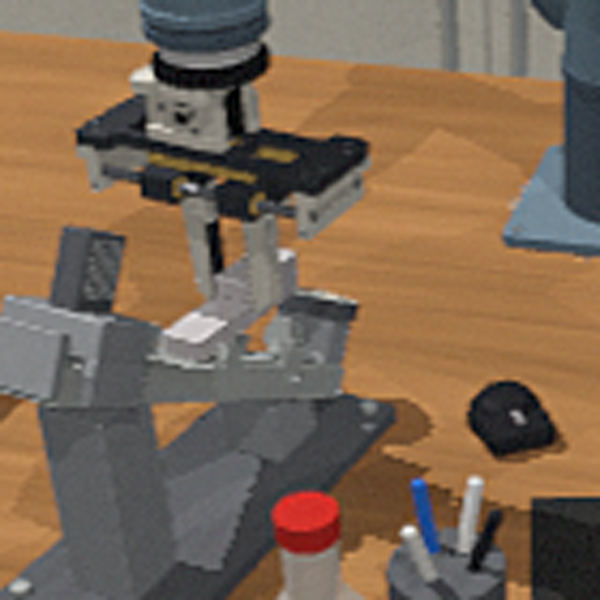

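>>> jog_arm(dp=[[0,0,0.06],[0,0,0.06],[0,0,0.06],[0,0,0.06],[0,0,0.06],[0,0,0]], spin=[0,0,0,0,0,0], fingers=[1,1,1,1,1,1])

```text
time: 16.85
tcp_pos: [0.4742, -0.1895, 0.1242]
orientation: [-0.323, -3.123, -0.001]
ft_force: [-5.4, 1.7, 0.1]
gripper_width: 0.0295
grasp_force: 30.0
```

>>> jog_arm(dp=[[0,0,0.06],[0,0,0.06],[0,0,0.06],[0,0,0.05],[0,0,0]], spin=[0,0,0,0,0], fingers=[1,1,1,1,1])

```text
time: 17.35
tcp_pos: [0.4754, -0.1898, 0.113]
orientation: [0.323, 3.124, -0.0]
ft_force: [-2.8, -0.4, 0.9]
gripper_width: 0.0299
grasp_force: 30.0
```

Run:
```python
from h import *
plan(world([.054,0,.028])-.019*Z,Y)
i=env.grab_frame("scene")
cv2.imwrite("pics/e.png",cv2.resize(i[140:240,190:290],(600,600),interpolation=cv2.INTER_CUBIC))
```

```text
t 17.35 tcp [ 0.4754 -0.1898  0.113 ] bed [ 0.0488 -0.0002  0.0157] F [-2.8 -0.4  0.9] w 0.0299 tilt [ 0.001 -0.    -1.   ]
 spin -0.0 dp units [0.03 0.   0.12] to [ 0.4738 -0.1893  0.1072]
```

View pics/e.png

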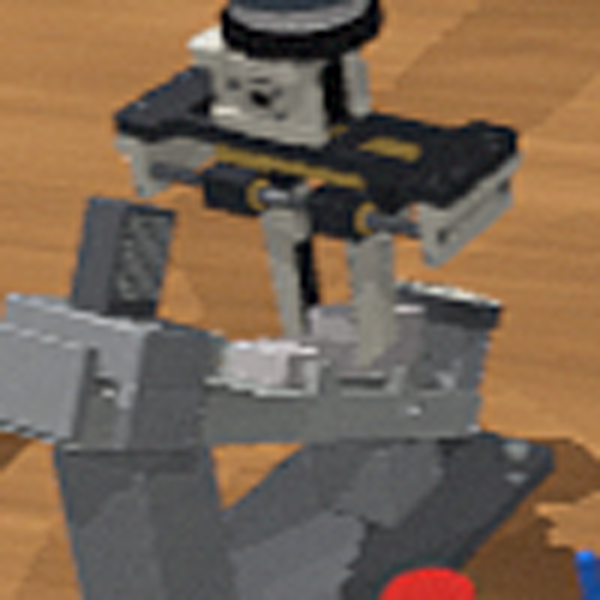

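>>> jog_arm(dp=[[0.01,0,0.04],[0.01,0,0.04],[0,0,0.03],[0,0,0]], spin=[0,0,0,0], fingers=[1,1,1,1])

```text
time: 17.8
tcp_pos: [0.4755, -0.1901, 0.1082]
orientation: [0.323, 3.122, -0.002]
ft_force: [2.2, 0.2, 2.5]
gripper_width: 0.0299
grasp_force: 30.0
```

>>> jog_arm(dp=[[0,0,0.03],[0,0,0.03],[0,0,0]], spin=[0,0,0], fingers=[1,1,1])

```text
time: 18.1
tcp_pos: [0.4754, -0.1902, 0.1055]
orientation: [0.323, 3.122, -0.002]
ft_force: [2.3, 0.5, 6.9]
gripper_width: 0.0299
grasp_force: 30.0
```

>>> jog_arm(dp=[[0,0,0],[0,0,0],[0,0,0],[0,0,-0.2],[0,0,-0.4],[0,0,-0.5],[0,0,-0.5],[0,0,-0.5],[0,0,-0.5],[0,0,-0.5],[0,0,-0.5],[0,0,-0.5]], spin=[0,0,0,0,0,0,0,0,0,0,0,0], fingers=[0.5,0.5,0.5,0.5,0.5,0.5,0.5,0.5,0.5,0.5,0.5,0.5])

```text
time: 19.3
tcp_pos: [0.4738, -0.1893, 0.3113]
orientation: [0.323, 3.125, -0.0]
ft_force: [0.3, 0.6, -0.7]
gripper_width: 0.0466
grasp_force: 0.0
```

Run:
```python
from h import *
# fin grip when jaw opened: TCP bed was (.2308,..,.0402) approx
tcp=np.array([.6185,-.2200,.2258]); print(bed(tcp).round(4))
plan(tcp+.07*Z,Y)
i=env.grab_frame("scene")
cv2.imwrite("pics/f.png",cv2.resize(i[150:240,190:280],(600,600),interpolation=cv2.INTER_CUBIC))
```

```text
[ 0.2319 -0.0004  0.0403]
t 19.3 tcp [ 0.4738 -0.1893  0.3113] bed [ 0.1465 -0.      0.1883] F [ 0.3  0.6 -0.7] w 0.0466 tilt [ 0. -0. -1.]
 spin -0.0 dp units [-2.96 -0.01  0.31] to [ 0.6185 -0.22    0.2958]
```

View pics/f.png

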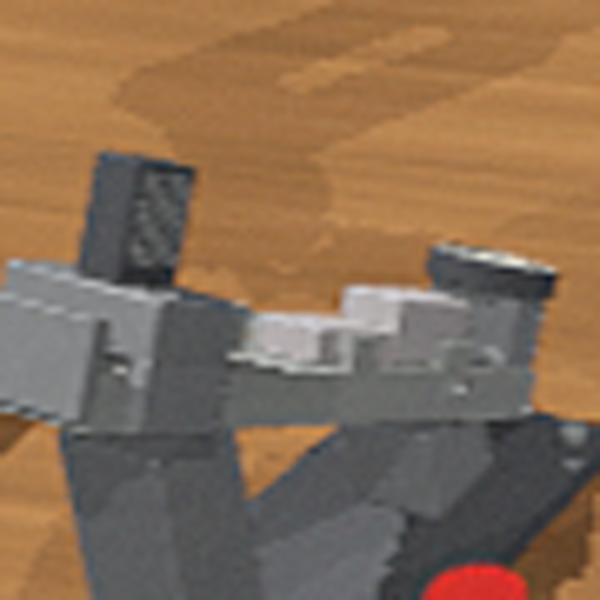

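>>> jog_arm(dp=[[-0.5,0,0],[-0.5,0,0],[-0.5,0,0],[-0.5,0,0],[-0.5,0,0],[-0.46,0,0.3],[0,0,0.4],[0,0,0.4],[0,0,0.4],[0,0,0.21],[0,0,0],[0,0,0]], spin=[0,0,0,0,0,0,0,0,0,0,0,0], fingers=[0.5,0.5,0.5,0.5,0.5,0.5,0.5,0.5,0.5,0.5,0.5,0.5])

```text
time: 20.55
tcp_pos: [0.6192, -0.2199, 0.225]
orientation: [0.323, 3.124, -0.001]
ft_force: [0.0, -0.3, 0.2]
gripper_width: 0.0463
grasp_force: 0.0
```

>>> jog_arm(dp=[[0,0,0],[0,0,0],[0,0,0],[0,0,0],[0,0,0],[0,0,0]], spin=[0,0,0,0,0,0], fingers=[1,1,1,1,1,1])

```text
time: 21.15
tcp_pos: [0.6191, -0.2201, 0.2248]
orientation: [0.323, 3.124, -0.001]
ft_force: [0.2, -0.0, 3.1]
gripper_width: 0.0218
grasp_force: 30.0
```

Run:
```python
from h import *
plan();
```

```text
t 21.15 tcp [ 0.6191 -0.2201  0.2248] bed [ 0.2319 -0.0004  0.0391] F [ 0.2 -0.   3.1] w 0.0218 tilt [ 0.001 -0.001 -1.   ]
```

>>> jog_arm(dp=[[0.087,0,0.05],[0.087,0,0.05],[0.087,0,0.05],[0.087,0,0.05],[0.087,0,0.05],[0.087,0,0.05],[0.087,0,0.05],[0.087,0,0.05],[0,0,0]], spin=[0,0,0,0,0,0,0,0,0], fingers=[1,1,1,1,1,1,1,1,1])

```text
time: 22.05
tcp_pos: [0.5845, -0.2128, 0.2043]
orientation: [0.323, 3.125, -0.001]
ft_force: [-1.1, -1.0, 4.3]
gripper_width: 0.0219
grasp_force: 30.0
```

Run:
```python
from h import *
plan(); o=env.observe(); print(RB.T@o["ft_force"])
```

```text
t 22.05 tcp [ 0.5845 -0.2128  0.2043] bed [ 0.191  -0.0004  0.039 ] F [-1.1 -1.   4.3] w 0.0219 tilt [ 0.    -0.001 -1.   ]
[ 1.4200547  -1.19867644  4.17112497]
```

>>> jog_arm(dp=[[0.035,0,0.02],[0.035,0,0.02]], spin=[0,0], fingers=[1,1])

```text
time: 22.25
tcp_pos: [0.5821, -0.2123, 0.2029]
orientation: [0.323, 3.123, -0.001]
ft_force: [0.9, -1.4, 5.5]
gripper_width: 0.0218
grasp_force: 30.0
```

>>> jog_arm(dp=[[0.035,0,0.02],[0.035,0,0.02]], spin=[0,0], fingers=[1,1])

```text
time: 22.45
tcp_pos: [0.5792, -0.2117, 0.2012]
orientation: [0.323, 3.122, -0.002]
ft_force: [4.4, -1.2, 7.8]
gripper_width: 0.0219
grasp_force: 30.0
```

>>> jog_arm(dp=[[0.035,0,0.02]], spin=[0], fingers=[1])

```text
time: 22.55
tcp_pos: [0.5783, -0.2115, 0.2006]
orientation: [0.322, 3.12, -0.002]
ft_force: [5.9, -2.4, 7.3]
gripper_width: 0.0217
grasp_force: 30.0
```

Run:
```python
from h import *
plan(); o=env.observe(); print(RB.T@o["ft_force"])
a=cv2.imread("pics/f.png"); i=env.grab_frame("scene")
cv2.imwrite("pics/g.png",i)
```

```text
t 22.55 tcp [ 0.5783 -0.2115  0.2006] bed [ 0.1837 -0.0004  0.039 ] F [ 5.9 -2.4  7.3] w 0.0217 tilt [ 0.005 -0.002 -1.   ]
[ 9.06343297 -1.14448887  3.24907151]
```

>>> jog_arm(dp=[[0.017,0,0.01],[0.017,0,0.01]], spin=[0,0], fingers=[1,1])

```text
time: 22.8
tcp_pos: [0.5773, -0.2113, 0.2]
orientation: [0.322, 3.118, -0.003]
ft_force: [6.3, -2.4, 8.3]
gripper_width: 0.0219
grasp_force: 30.0
```

>>> jog_arm(dp=[[0.017,0,0.01],[0.017,0,0.01]], spin=[0,0], fingers=[1,1])

```text
time: 23.0
tcp_pos: [0.5762, -0.2111, 0.1994]
orientation: [0.322, 3.117, -0.003]
ft_force: [7.3, -1.9, 8.7]
gripper_width: 0.0217
grasp_force: 30.0
```

Run:
```python
from h import *
plan(); o=env.observe(); print(RB.T@o["ft_force"])
```

```text
t 23.0 tcp [ 0.5762 -0.2111  0.1994] bed [ 0.1812 -0.0004  0.039 ] F [ 7.3 -1.9  8.7] w 0.0217 tilt [ 0.008 -0.003 -1.   ]
[10.83627656 -0.37392494  3.79433045]
```

```bash
cat > trk.py <<'E'
from h import *
f=cv2.resize(cv2.imread("pics/f.png"),(90,90),interpolation=cv2.INTER_AREA); up=lambda i:cv2.resize(cv2.cvtColor(i,cv2.COLOR_BGR2GRAY),None,fx=4,fy=4,interpolation=cv2.INTER_CUBIC)
def track(i,tag):
    g=i[150:240,190:280]; A,Bq=up(f),up(g)
    for name,b in(("step",(.062,-.010,.030)),("step2",(.062,.005,.030)),("thinend",(.122,-.008,.016)),("cheek",(.098,.023,.014))):
        p=(px("scene",world(b))-[190,150])*4
        q,st,er=cv2.calcOpticalFlowPyrLK(A,Bq,np.float32([[p]]),None,winSize=(25,25),maxLevel=2)
        dpx=(q[0,0]-p)/4; J=(px("scene",world(np.array(b)+[.01,0,0]))-px("scene",world(b)))/10
        print(tag,name,"px",(p/4).round(1),"shift",dpx.round(2),"-> mm",round(float(dpx@J/(J@J)),1),"st",st[0,0],er[0,0].round(1))
E
python3 - <<'E'
from trk import *
track(cv2.imread("pics/g.png"),"g"); i=env.grab_frame("scene"); cv2.imwrite("pics/h.png",i); track(i,"now")
E
```

```text
g step px [52.7 42. ] shift [0.32 0.01] -> mm -1.7 st 1 14.3
g step2 px [56.9 43. ] shift [ 0.24 -0.  ] -> mm -1.3 st 1 12.3
g thinend px [40.8 46.3] shift [14.16 -3.92] -> mm -68.3 st 1 11.2
g cheek px [54.3 49.4] shift [0.03 0.03] -> mm -0.2 st 1 7.3
now step px [52.7 42. ] shift [0.43 0.07] -> mm -2.3 st 1 15.5
now step2 px [56.9 43. ] shift [-0.04  0.03] -> mm 0.2 st 1 13.4
now thinend px [40.8 46.3] shift [14.17 -3.86] -> mm -68.4 st 1 11.9
now cheek px [54.3 49.4] shift [0.11 0.04] -> mm -0.6 st 1 7.4
```

>>> jog_arm(dp=[[0.017,0,0.01],[0.017,0,0.01],[0,0,0],[0,0,0]], spin=[0,0,0,0], fingers=[1,1,1,1])

```text
time: 23.45
tcp_pos: [0.5749, -0.2109, 0.1986]
orientation: [0.322, 3.116, -0.003]
ft_force: [8.8, -1.0, 9.5]
gripper_width: 0.0217
grasp_force: 30.0
```

Run:
```python
from trk import *
plan(); o=env.observe(); print(RB.T@o["ft_force"])
n=8;acc=sum(env.grab_frame("scene").astype(np.float32) for _ in range(n))/n
track(acc.astype(np.uint8),"now")
```

```text
t 23.45 tcp [ 0.5749 -0.2109  0.1986] bed [ 0.1798 -0.0004  0.039 ] F [ 8.8 -1.   9.5] w 0.0217 tilt [ 0.009 -0.003 -1.   ]
[12.37884801  0.8135701   3.81696725]
now step px [52.7 42. ] shift [ 0.82 -0.01] -> mm -4.4 st 1 14.2
now step2 px [56.9 43. ] shift [1.01 0.02] -> mm -5.5 st 1 10.9
now thinend px [40.8 46.3] shift [14.49 -3.93] -> mm -69.9 st 1 10.8
now cheek px [54.3 49.4] shift [0.1  0.03] -> mm -0.5 st 1 7.3
```

>>> jog_arm(dp=[[0.017,0,0.01],[0.017,0,0.01],[0,0,0],[0,0,0],[0,0,0]], spin=[0,0,0,0,0], fingers=[1,1,1,1,1])

```text
time: 24.35
tcp_pos: [0.5738, -0.2106, 0.198]
orientation: [0.322, 3.115, -0.004]
ft_force: [9.1, -2.5, 9.8]
gripper_width: 0.0221
grasp_force: 30.0
```

>>> jog_arm(dp=[[0,0,0],[0,0,0],[0,0,0],[0,0,0],[0,0,-0.3],[0,0,-0.5],[0,0,-0.5],[0,0,-0.5],[0,0,-0.5],[0,0,0]], spin=[0,0,0,0,0,0,0,0,0,0], fingers=[0.5,0.5,0.5,0.5,0.5,0.5,0.5,0.5,0.5,0.5])

```text
time: 25.35
tcp_pos: [0.5709, -0.2102, 0.3138]
orientation: [0.322, 3.119, -0.004]
ft_force: [0.5, -1.0, -0.5]
gripper_width: 0.0465
grasp_force: 0.0
```

>>> jog_arm(dp=[[-0.1,0.5,-0.3],[-0.1,0.5,-0.3],[-0.1,0.5,0],[0,0.5,0],[0,0.5,0],[0,0.5,0],[0,0.5,0],[0,0.5,0],[0,0.5,0],[0,0.5,0],[0,0.5,0],[0,0,0]], spin=[0,0,0,0,0,0,0,0,0,0,0,0], fingers=[0.5,0.5,0.5,0.5,0.5,0.5,0.5,0.5,0.5,0.5,0.5,0.5])

```text
time: 26.55
tcp_pos: [0.6403, 0.0597, 0.3383]
orientation: [-0.317, -3.123, -0.002]
ft_force: [-0.3, 0.7, 0.2]
gripper_width: 0.0469
grasp_force: 0.0
```

Run:
```python
from trk import *
plan(world([.17,0,.04]))
n=8;acc=sum(env.grab_frame("scene").astype(np.float32) for _ in range(n))/n
track(acc.astype(np.uint8),"rel")
t1=(sum(env.grab_frame("top").astype(np.float32) for _ in range(n))/n).astype(np.uint8); cv2.imwrite("pics/t1.png",t1)
t0=cv2.imread("pics/top0.png")
for n_,t in(("t0",t0),("t1",t1)):
    g=cv2.cvtColor(t,cv2.COLOR_BGR2GRAY)
    print(n_);print(g[266:289,410:434])
```

```text
t 26.55 tcp [0.6403 0.0597 0.3383] bed [0.2571 0.2779 0.1556] F [-0.3  0.7  0.2] w 0.0469 tilt [-0.003  0.001 -1.   ]
 spin 0.0 dp units [ 0.36 -5.56  2.87] to [ 0.5663 -0.2086  0.1946]
rel step px [52.7 42. ] shift [1.02 0.07] -> mm -5.5 st 1 7.9
rel step2 px [56.9 43. ] shift [1.25 0.11] -> mm -6.9 st 1 3.6
rel thinend px [40.8 46.3] shift [14.54 -3.81] -> mm -70.2 st 1 8.8
rel cheek px [54.3 49.4] shift [ 0.21 -0.01] -> mm -1.1 st 1 4.1
t0
[[ 81  73  67  64  63  61  64  70  79  87  95  98  99  97  94  90  85  81
   81  83  90  93  89  83]
 [ 78  68  62  59  62  70  82  99 116 131 140 144 144 139 131 127 118 106
   93  84  81  81  81  80]
 [ 74  63  60  65  79  99 121 141 157 171 180 183 183 176 164 165 163 148
  130 110  91  80  78  79]
 [ 69  62  67  86 114 142 164 173 174 183 195 200 200 188 171 175 186 185
  172 148 119  94  81  79]
 [ 66  68  86 118 153 179 192 191 180 182 195 204 201 184 157 161 187 200
  194 173 144 116  94  83]
 [ 66  82 114 148 177 196 203 202 195 194 201 204 196 171 143 152 184 199
  191 173 160 146 120  95]
 [ 74 106 143 167 180 194 204 207 206 206 207 2
[... 3297 characters left out ...]
46 173 180 185 194 190 168 145 150 177 199 209 214 215 216 220 223
  223 219 209 191 165 133]
 [108 124 148 166 182 189 172 148 147 171 196 208 213 215 215 213 212 217
  222 220 209 181 147 120]
 [108 110 126 152 178 184 164 150 170 193 206 211 213 215 214 207 198 206
  215 209 186 153 124 110]
 [109 107 112 131 156 170 167 171 190 205 210 211 213 214 213 203 190 191
  193 178 150 124 110 107]
 [110 108 107 112 126 143 157 175 192 201 203 206 208 209 206 195 180 168
  159 142 122 110 107 108]
 [110 109 108 107 110 117 131 151 167 176 180 185 189 189 181 167 150 134
  125 116 109 107 108 108]
 [110 110 109 109 108 108 112 121 131 136 140 145 148 147 140 129 119 112
  109 108 108 108 108 108]]
```

```bash
python3 -c "
from rig import env
print(env.close_job())"
```

```text
the job is handed in; nothing more can be done
None
```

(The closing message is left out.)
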